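# Unlock the safety cap of the low can

## Task

Two white chemical cans with the same press-and-turn safety cap stand on the bench, one low and wide, one tall with a side handle. Unlock the low, wide can: press its cap firmly down, and while it is held down turn it anticlockwise (seen from above) by a bit under a fifth of a turn, until its pointer stands about at the second mark on the can's shoulder; then let go so that the cap springs up, and leave it there. Do not press the cap of the tall can.

Things in the scene. Friction and masses are not known exactly. Their poses are not given: they have to be found in the camera images.
- low_can_grip (a point): Grey ribbed round cap, 47 mm diameter, 34 mm high, on the low wide white can (126 mm square, 114 mm high to the neck, fixed in a dark 142 mm square cradle). Point on the cap's upright axis at mid height, 157 mm above the bench while locked; z up, x along the black pointer on top. Grip round it from above, any direction; 26 mm of thinner neck (41 mm at most) lies free below its rim.
- low_can_plunger (a joint): Height of the low can's cap, in m: 0 locked at the start, positive when pressed down (end 0.012), -0.008 when sprung up. The spring pushes up with 7 N at 0, 11 N at 0.004, 14 N at 0.008, 18 N at 0.012. Only from 0.004 down can the cap turn (0.008 is a good depth); grip firmly, about 70 N, so that the fingers do not slide on it.
- low_can_cap (a joint): Turn of the low can's cap about its upright axis, in rad: 0 locked at the start, growing anticlockwise seen from above, end stop 1.4. Unless pressed it turns 0.1 at most. From 0.87 (50 degrees) on it is unlocked and springs up when let go; the second mark is at 1.13 (65 degrees). Let go before 0.87 it stays down.
- tall_can_grip (a point): The like cap of the tall, narrow white can (100 mm square, 189 mm high to the neck, with a side handle), to be left alone. Point on its axis at mid height, 232 mm above the bench.

How it is judged:
By the outcome, as a careful person would: the job done as asked, in the order asked, and still so for the second after the job is handed in, with the robot touching nothing.
It also fails if it takes over 35 s, if anything falls off the work surface, if the arm or the gripper's body presses on something with over 40 N, if the wrist force passes 120 N, or if a joint passes its speed limit or range.

## Robot

A 6-joint arm with a two-finger parallel gripper is mounted at the origin on a cart in front of the work surface, level with it; the furniture and walls round the work are solid. World frame = base frame: x ahead of the robot, y to its left, z up, the work surface at z = 0. Lengths are in m, angles in degrees, forces in N, time in s.
With the tool pointing down it reaches from about 0.25 to 0.725 m from the base axis. Payload 9.7 kg.
Tool frame: the origin (TCP) lies at the very end of the fingers, on their centre line; the grasp point (between the pads) lies 19 mm behind it; z points along the fingers, y is the line along which they close (so a half turn about z gives the same grasp; the last joint's range is limited). The gripper opens to 85 mm and grips with 20 to 120 N. Pads are 22 mm wide; open, the fingers measure 114 mm over their backs; the gripper's body (76 mm by 85 mm) begins 54 mm behind the grasp point. The pads swing forward as they close: fully open they stand 13 mm farther back than shut.
Start: joints at [-76.203, 4.979, 10.078, 95.1, 0, 90], TCP at [0.131, -0.534, 0.231] pointing down, gripper open.
Joint ranges: [-179.16, 179.16], [-48.56, 103.87], [-65.8, 70.77], [-126.05, 130.52], [-82.76, 87.17], [-180, 180]. Speed limits (degrees/s): [127.2, 127.2, 147.25, 180, 180, 180].

## Interface

Orientations are given as [roll, pitch, yaw] about the fixed x, y, z axes, in that order (R = Rz(yaw) Ry(pitch) Rx(roll)).
In Python, from plant import bot gives the robot as it stands.
- The arm moves only by the shell command python3 -m handwheel 'ROWS' [FORCE]. ROWS is JSON, a list of rows, each a list of 7 numbers: the turn, a rotation vector about the world's x, y, z in units of 360 degrees (1.0 is 360 degrees), then the shift along the world's x, y, z in units of 80 mm (1.0 is 80 mm), then the opening, from 0 (shut) to 1 (fully open). In form: [[rx, ry, rz, dx, dy, dz, claw], ...]. A call has 1 to 5 rows; each row shifts and turns the commanded pose from where the row before left it; what a row does not reach is not made up. A row lasts 1/10 s, in which the tool goes at most 50 mm and 8.59 degrees, less where a joint would pass 70% of its speed; a pose out of reach is approached as far as the arm can. A call with a number of a shift or a turn outside -1 to 1 is refused whole. A call with a gripper value outside its range is refused whole. The fingers move at their own pace and stop on an object; FORCE is the grip in N (left out, the last holds). Time passes only in rows, so rows that do not move let the fingers close. It gives the time, the measured TCP pose, the force, the opening and the grip force at its end, in the units of the state.
- bot.observe(): the state, without advancing time (a new reading comes with each control period).
- bot.get_image(name): name is "side" or "top"; returns (picture, depth): 480x640x3 uint8, red, green, blue; 480x640 float32, m along the optical axis (not along the pixel's ray), 0 where there is no reading.
- bot.camera_info(name): a dict with "camera_matrix" (3x3 intrinsics, pixels), "extrinsics" (4x4, takes a point from camera to world coordinates). Camera axes: x right, y up, looking along -z (the intrinsics and any distortion apply to the point x, -y, -z); pixel columns grow to the right and rows downward; lengths in m; the calibration is good to about 2 mm. A picture is of the moment at which its call begins. camera_info takes no time and is no camera call.
- bot.sign_off(): hands the job in; it is judged then, once.
The state is a dict: "clock": time; "joints": joint angles; "joint_vel": joint speeds; "joint_efforts": joint torques, N m; "tcp_pos": TCP position; "tcp_rot": TCP orientation; "wrist_force": force on the tool from outside, world axes, zero at the start; "torque": the same for the moment, N m; "grip_width": opening from 0.0 (shut) to 1.0 (fully open); "grip_force": force on a finger pad.
Only numpy, scipy, OpenCV 4.12 (cv2) and the standard library are available. Lean on these libraries where they do the work, as an engineer would, in place of code of your own. Each camera call takes 0.05 s, during which the arm holds its last target. There are 200 camera calls.

## Working session

There is one attempt and no reset: what is moved stays moved. The work goes in short steps, Python scripts to look and compute and a shell command to move; the robot and the scene stay as the last step left them, time stands still between calls to the robot, and variables do not carry over. Pictures are saved under pics/ and viewed, at most 10 in all, crops included, and the job is handed in when it is done.

```bash
mkdir -p pics; python3 - <<'E'
from plant import bot
import cv2,numpy as np
for n in("side","top"):
    im,d=bot.get_image(n); np.savez(f"pics/{n}0.npz",im=im,d=d)
    cv2.imwrite(f"pics/{n}0.png",im[:,:,::-1])
    c=bot.camera_info(n); print(n,c)
print(bot.observe())
E
```

```text
side {'camera_matrix': array([[504.17975717,   0.        , 326.32674512],
       [  0.        , 504.17975717, 238.28316609],
       [  0.        ,   0.        ,   1.        ]]), 'extrinsics': array([[-9.91543795e-01,  5.71929418e-02, -1.16489781e-01,
         3.85566972e-01],
       [-1.29771032e-01, -4.32715923e-01,  8.92141474e-01,
         7.21337275e-01],
       [ 6.17212269e-04,  8.99714342e-01,  4.36478776e-01,
         6.15557287e-01],
       [ 0.00000000e+00,  0.00000000e+00,  0.00000000e+00,
         1.00000000e+00]])}
top {'camera_matrix': array([[512.97951184,   0.        , 319.43426931],
       [  0.        , 512.97951184, 229.39074971],
       [  0.        ,   0.        ,   1.        ]]), 'extrinsics': array([[-0.02134338,  0.98738864, -0.15686979,  0.37243514],
       [-0.9995599 , -0.0243079 , -0.01700362, -0.12921454],
       [-0.02060235,  0.15643784,  0.98747291,  1.0689507 ],
       [ 0.        ,  0.        ,  0.        ,  1.        ]])}
{'clock': 0.1, 'joints': array([-7.62019620e+01,  5.00886706e+00,  1.00382065e+01,  9.50992877e+01,
       -1.69037887e-03,  9.00003697e+01]), 'joint_vel': array([ 0.00657032, -0.0973165 ,  0.0302156 ,  0.00281739,  0.06998837,
       -0.03868467]), 'joint_efforts': array([ 1.05566382e-03, -5.21561515e+01,  4.65652442e+01,  1.61248312e-02,
        8.00455041e-06, -1.94579422e-05]), 'tcp_pos': array([ 0.13111749, -0.53392898,  0.2306381 ]), 'tcp_rot': array([-1.79930052e+02,  1.69082896e-03,  1.37976704e+01]), 'wrist_force': array([-0.25902166,  0.93229682,  0.69493395]), 'torque': array([ 0.02234291, -0.02287227, -0.00753491]), 'grip_force': 0.0, 'grip_width': 1.0022613451070561}
```

View pics/side0.png

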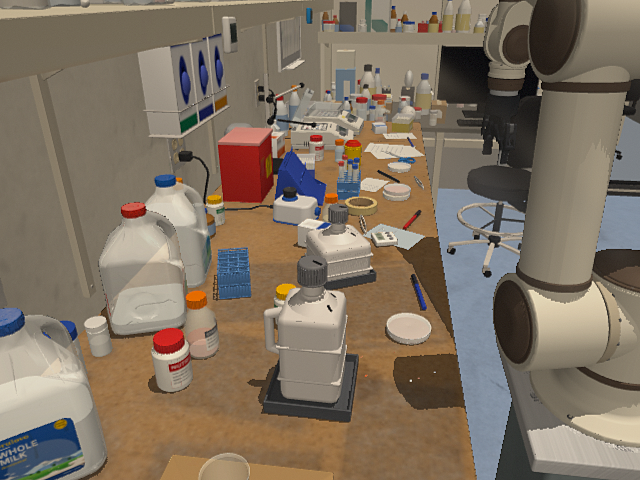

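View pics/top0.png

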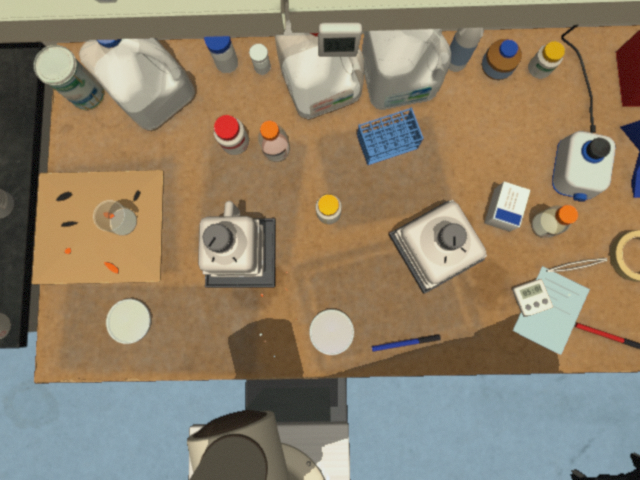

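The side view shows the tall can's cap at about (312,270) and the low can's at (338,217). The top view shows the low can's cap at about (453,236), with its pointer aimed down-right, and the tall can's at (218,237). Next I'll segment the low cap in both views.

```bash
cat > h.py <<'E'
import numpy as np,cv2
from plant import bot
def ray(n,u,v):
    c=bot.camera_info(n);K=c["camera_matrix"];E=c["extrinsics"]
    d=np.array([(u-K[0,2])/K[0,0],-(v-K[1,2])/K[1,1],-1.]);return E[:3,3],E[:3,:3]@d
def plane(n,u,v,z):
    o,d=ray(n,u,v);return o+d*(z-o[2])/d[2]
def two(a,b):
    (o,d),(p,e)=ray("top",*a),ray("side",*b)
    s=np.linalg.lstsq(np.c_[d,-e],p-o,rcond=None)[0];P=o+d*s[0];Q=p+e*s[1];return (P+Q)/2,np.linalg.norm(P-Q)
def cloud(n,d):
    c=bot.camera_info(n);K=c["camera_matrix"];E=c["extrinsics"];v,u=np.mgrid[:480,:640]
    p=np.stack([(u-K[0,2])/K[0,0]*d,-(v-K[1,2])/K[1,1]*d,-d],-1);return p@E[:3,:3].T+E[:3,3]
E
python3 - <<'E'
from h import *
t=np.load("pics/top0.npz");s=np.load("pics/side0.npz")
# top: grey cap pixels near
def caps(n,z,box):
    P=cloud(n,z["d"]);im=z["im"].astype(int);v=im.max(2);sat=v-im.min(2)
    x0,x1,y0,y1=box;m=np.zeros(v.shape,bool);m[y0:y1,x0:x1]=1
    return P,m&(v<140)&(sat<30)
P,m=caps("top",t,(430,478,212,262))
top=m&(P[...,2]>.16)
print("top cap depth z",np.percentile(P[top][:,2],[5,50,95]),top.sum(),P[top].mean(0),P[top].min(0),P[top].max(0))
(c,r,a)=cv2.fitEllipse(np.argwhere(top)[:,::-1].astype(np.int32)) if 0 else (None,None,None)
cs,_=cv2.findContours(top.astype(np.uint8),cv2.RETR_EXTERNAL,cv2.CHAIN_APPROX_NONE);k=max(cs,key=cv2.contourArea)
print(cv2.fitEllipse(k))
P2,m2=caps("side",s,(320,360,200,235))
tp=m2&(P2[...,2]>.16);print("side",tp.sum(),P2[tp].mean(0),P2[tp].min(0),P2[tp].max(0))
A=cv2.resize(t["im"][190:300,380:500],None,fx=4,fy=4,interpolation=cv2.INTER_CUBIC)
B=cv2.resize(s["im"][190:300,290:390],None,fx=4,fy=4,interpolation=cv2.INTER_CUBIC)
cv2.imwrite("pics/z.png",np.hstack([A,B])[:,:,::-1][:, :800])
E
```

```text
top cap depth z [0.16810506 0.17371123 0.17667962] 536 [ 0.49653558 -0.34529935  0.18157213] [ 0.37243514 -0.370933    0.16059797] [ 0.52101265 -0.12921454  1.0689507 ]
((452.6865539550781, 235.7860107421875), (24.962156295776367, 25.584735870361328), 72.1269302368164)
side 222 [ 0.49593134 -0.31956133  0.17878722] [ 0.38556697 -0.36682502  0.16013696] [0.52145999 0.72133728 0.61555729]
```

View pics/z.png

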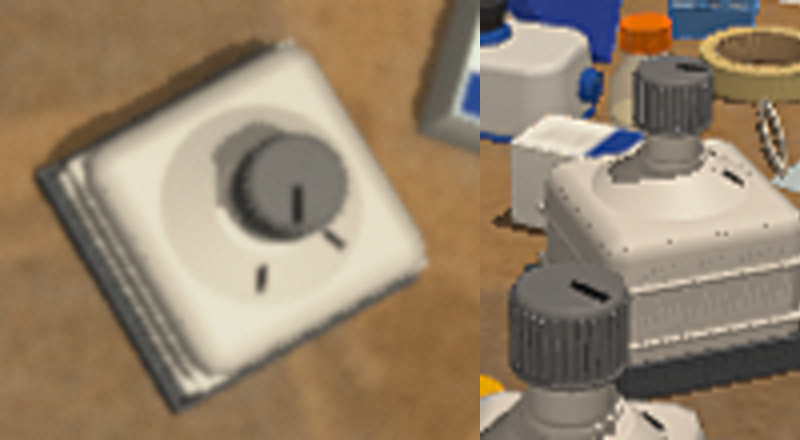

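The zoom shows the low cap's top face centred near (454,236) in the top view and (338,208) in the side view. Its pointer lies towards −x, and there are marks at crop (262,278) and (333,240), the second being about 60° anticlockwise of the first. Next I'll triangulate, then check against the rim.

```bash
python3 - <<'E'
from h import *
t=np.load("pics/top0.npz");s=np.load("pics/side0.npz")
print("two",two((380+294/4,190+184/4),(290+193.5/4,190+76/4)))
for n,z,b in(("top",t,(425,482,208,265)),("side",s,(318,362,198,238))):
    P=cloud(n,z["d"]);x0,x1,y0,y1=b;Q=P[y0:y1,x0:x1].reshape(-1,3)
    ok=z["d"][y0:y1,x0:x1].ravel()>0
    q=Q[ok&(Q[:,2]>.168)&(Q[:,2]<.185)]
    print(n,len(q),np.median(q[:,2]),cv2.minEnclosingCircle((q[:,:2]*1000).astype(np.float32)),np.percentile(q,[3,97],axis=0).mean(0),q.mean(0))
    w=Q[ok&(Q[:,2]>.09)&(Q[:,2]<.125)];print(" shoulder",w.mean(0))
c=plane("top",453.5,236,.174)
a=plane("top",380+297/4,190+205/4,.174)
print("centre",c,"pointer",np.degrees(np.arctan2(*(a-c)[1::-1])))
for u,v in((262,278),(333,240)):
    m=plane("top",380+u/4,190+v/4,.112);print("mark",m,np.degrees(np.arctan2(*(m-c)[1::-1])))
E
```

```text
two (array([ 0.49766237, -0.35002294,  0.16834312]), np.float64(0.00042312088881267583))
top 523 0.17373191974153568 ((498.8865966796875, -349.5332946777344), 23.375507354736328) [ 0.49871654 -0.34888256  0.17313102] [ 0.49821467 -0.34853388  0.17359851]
 shoulder [ 0.50157044 -0.35841054  0.10339954]
side 156 0.17427197119567808 ((497.7113037109375, -346.07672119140625), 23.37213134765625) [ 0.49818778 -0.34499596  0.17267869] [ 0.49768132 -0.34172444  0.17359693]
 shoulder [ 0.50126485 -0.38138629  0.10862417]
centre [ 0.49708776 -0.34863172  0.174     ] pointer -175.51606637942191
mark [ 0.46191897 -0.3462737   0.112     ] 176.1641282673111
mark [ 0.47891414 -0.38029207  0.112     ] -119.85661464911703
```

Measurements agree: the cap is at (0.498, −0.348) with its top at 0.174 (expected 0.174) and radius 23.4 mm. The pointer is near 180° and the second mark near −120°, 64° apart. The reach of 0.61 m is fine. Now I'll move above it.

```bash
python3 -m handwheel '[[0,0,0,0.4,0.2,0.1,1],[0,0,0,0.45,0.23,0.1,1],[0,0,0,0.45,0.23,0,1],[0,0,0,0.45,0.23,0,1],[0,0,0,0.45,0.23,0,1]]' 70
python3 -m handwheel '[[0,0,0,0.45,0.23,0,1],[0,0,0,0.45,0.23,0,1],[0,0,0,0.45,0.23,0,1],[0,0,0,0.45,0.23,0,1],[0,0,0,0.3,0.15,0,1]]'
```

```text
clock: 0.6
tcp_pos: [0.3084, -0.4435, 0.247]
tcp_rot: [-180.0, 0.0, 13.8]
wrist_force: [0.1, -0.8, -0.0]
grip_width: 1.001
grip_force: 0.0
clock: 1.1
tcp_pos: [0.4771, -0.3573, 0.2466]
tcp_rot: [-180.0, 0.0, 13.9]
wrist_force: [0.9, -0.7, -0.5]
grip_width: 1.001
grip_force: 0.0
```

```bash
python3 -m handwheel '[[0,0,0,0.26,0.12,0,1],[0,0,0,0,0,-0.3,1],[0,0,0,0,0,0,1],[0,0,0,0,0,0,1]]'
python3 - <<'E'
from h import *
ims=[]
for n,(x0,y0) in(("top",(380,170)),("side",(290,150))):
    im,d=bot.get_image(n);ims.append(cv2.resize(im[y0:y0+130,x0:x0+130],None,fx=3,fy=3,interpolation=cv2.INTER_CUBIC))
cv2.imwrite("pics/a.png",np.hstack(ims)[:,:,::-1])
E
```

```text
clock: 1.5
tcp_pos: [0.4954, -0.3492, 0.223]
tcp_rot: [-179.9, 0.1, 13.8]
wrist_force: [0.2, -0.8, 0.7]
grip_width: 0.998
grip_force: 0.0
```

View pics/a.png

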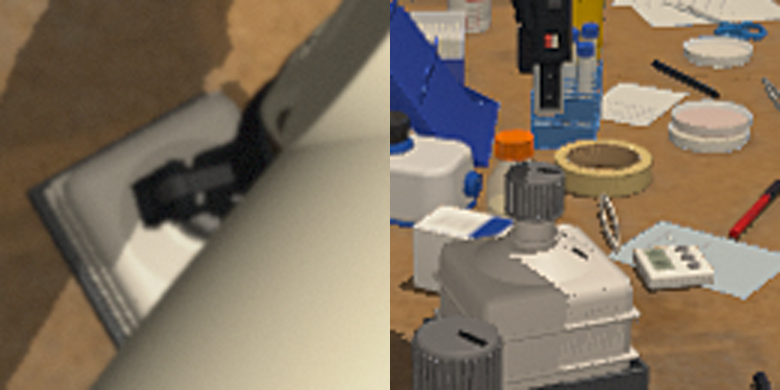

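The side view shows the near finger at crop (548,110), which is straight above the cap's line and matches the projected TCP to about 1 px. I'll descend and grip.

```bash
python3 -m handwheel '[[0,0,0,0.03,0.01,-0.35,1],[0,0,0,0,0,-0.35,1],[0,0,0,0,0,-0.25,1],[0,0,0,0,0,-0.13,1],[0,0,0,0,0,0,1]]' 70; python3 -m handwheel '[[0,0,0,0,0,0,0.65],[0,0,0,0,0,0,0.6],[0,0,0,0,0,0,0.6],[0,0,0,0,0,0,0.6],[0,0,0,0,0,0,0.6]]' 70
```

```text
clock: 2.1
tcp_pos: [0.4978, -0.3486, 0.1364]
tcp_rot: [-179.9, 0.0, 13.8]
wrist_force: [0.9, 0.8, 0.5]
grip_width: 1.0
grip_force: 0.0
clock: 2.6
tcp_pos: [0.4985, -0.3486, 0.1372]
tcp_rot: [180.0, -0.0, 13.8]
wrist_force: [0.2, -1.0, -0.2]
grip_width: 0.6
grip_force: 0.0
```

```bash
python3 -m handwheel '[[0,0,0,0,0,0,0.55],[0,0,0,0,0,0,0.4],[0,0,0,0,0,0,0],[0,0,0,0,0,0,0],[0,0,0,0,0,0,0]]' 70
```

```text
clock: 3.1
tcp_pos: [0.4986, -0.3492, 0.1376]
tcp_rot: [179.9, -0.0, 13.8]
wrist_force: [0.7, -5.4, 6.0]
grip_width: 0.511
grip_force: 70.6
```

```bash
python3 - <<'E'
from h import *
im,d=bot.get_image("side")
cv2.imwrite("pics/b.png",cv2.resize(im[170:250,290:390],None,fx=7,fy=7,interpolation=cv2.INTER_CUBIC)[:,:,::-1])
E
```

```text
(no output)
```

View pics/b.png

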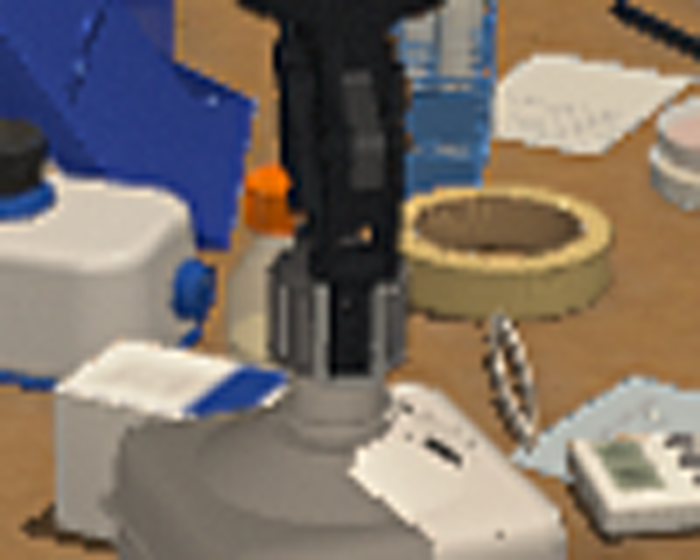

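The finger, at crop (348,320), lies flat on the ribbed side of the cap with its tip at the rim, so the grip is good. Now I'll press.

```bash
python3 -m handwheel '[[0,0,0,0,0,-0.04,0],[0,0,0,0,0,-0.04,0],[0,0,0,0,0,-0.03,0],[0,0,0,0,0,0,0],[0,0,0,0,0,0,0]]' 75
```

```text
clock: 3.65
tcp_pos: [0.4987, -0.3492, 0.13]
tcp_rot: [179.8, -0.1, 13.8]
wrist_force: [-2.0, -2.5, 12.7]
grip_width: 0.506
grip_force: 75.6
```

```bash
python3 -m handwheel '[[0,0,0,0,0,-0.025,0],[0,0,0,0,0,0,0],[0,0,0.015,0,0,0,0],[0,0,0.02,0,0,0,0],[0,0,0.02,0,0,0,0]]' 75
```

```text
clock: 4.15
tcp_pos: [0.4987, -0.3491, 0.1283]
tcp_rot: [179.8, -0.0, 33.9]
wrist_force: [-2.8, -2.9, 15.2]
grip_width: 0.509
grip_force: 75.9
```

```bash
python3 -m handwheel '[[0,0,0.02,0,0,0,0],[0,0,0.02,0,0,0,0],[0,0,0.02,0,0,0,0],[0,0,0.02,0,0,0,0],[0,0,0.02,0,0,0,0]]' 75;python3 -m handwheel '[[0,0,0.02,0,0,0,0],[0,0,0.008,0,0,0,0],[0,0,0,0,0,0,0],[0,0,0,0,0,0,0]]' 75
python3 -c "
from plant import bot
print(bot.observe()['torque'])"
```

```text
clock: 4.65
tcp_pos: [0.4984, -0.3488, 0.1282]
tcp_rot: [179.9, 0.1, 69.9]
wrist_force: [-5.3, 1.5, 13.7]
grip_width: 0.508
grip_force: 82.5
clock: 5.05
tcp_pos: [0.4981, -0.3489, 0.128]
tcp_rot: [179.9, 0.1, 79.6]
wrist_force: [-7.0, -0.5, 13.8]
grip_width: 0.507
grip_force: 86.6
[-0.43180303  0.55953616 -0.17122398]
```

```bash
python3 -m handwheel '[[0,0,0,0,0,0,1],[0,0,0,0,0,0,1],[0,0,0,0,0,0,1],[0,0,0,0,0,0,1],[0,0,0,0,0,0,1]]';python3 -m handwheel '[[0,0,0,0,0,0,1],[0,0,0,0,0,0.3,1],[0,0,0,0,0,0.4,1],[0,0,0,0,0,0.5,1],[0,0,0,0,0,0.4,1]]'; python3 -m handwheel '[[0,0,0,-0.45,-0.23,0,1],[0,0,0,-0.45,-0.23,0,1],[0,0,0,-0.45,-0.23,0,1],[0,0,0,-0.45,-0.23,0,1],[0,0,0,-0.45,-0.23,0,1]]';python3 -m handwheel '[[0,0,0,-0.45,-0.23,0,1],[0,0,0,-0.45,-0.23,0,1],[0,0,0,-0.45,-0.23,0,1],[0,0,0,-0.45,-0.23,0,1],[0,0,0,0,0,0,1]]'
python3 - <<'E'
from h import *
t,d=bot.get_image("top");s,_=bot.get_image("side")
P=cloud("top",d)[208:265,425:482].reshape(-1,3);q=P[(P[:,2]>.165)&(P[:,2]<.2)];print("cap z",np.median(q[:,2]),q.mean(0))
A=cv2.resize(t[190:300,380:500],None,fx=4,fy=4,interpolation=cv2.INTER_CUBIC)
B=cv2.resize(s[190:300,290:370],None,fx=4,fy=4,interpolation=cv2.INTER_CUBIC)
cv2.imwrite("pics/c.png",np.hstack([A,B])[:,:,::-1])
E
```

```text
clock: 5.55
tcp_pos: [0.4983, -0.3484, 0.1257]
tcp_rot: [-180.0, -0.0, 79.7]
wrist_force: [-0.2, 0.2, 0.4]
grip_width: 0.999
grip_force: 0.0
clock: 6.05
tcp_pos: [0.4983, -0.3484, 0.2563]
tcp_rot: [179.9, 0.0, 79.7]
wrist_force: [0.7, 0.8, 0.8]
grip_width: 1.002
grip_force: 0.0
clock: 6.55
tcp_pos: [0.3169, -0.441, 0.2542]
tcp_rot: [180.0, 0.0, 79.7]
wrist_force: [1.1, -0.6, 1.0]
grip_width: 0.999
grip_force: 0.0
clock: 7.05
tcp_pos: [0.1707, -0.5157, 0.2539]
tcp_rot: [-180.0, 0.0, 79.4]
wrist_force: [0.1, 0.0, -0.3]
grip_width: 0.998
grip_force: 0.0
cap z 0.1808236638269478 [ 0.49748488 -0.34777055  0.18003702]
```

View pics/c.png

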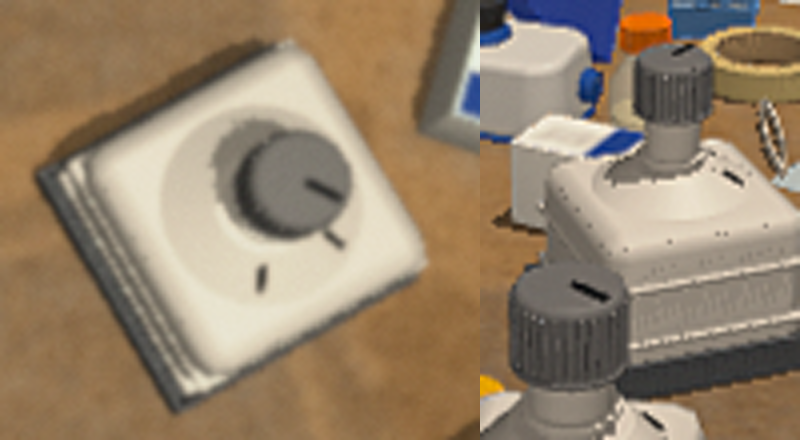

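The cap has sprung up (top at 0.181). Its pointer, from crop (307,181) to (345,202), lies at about −119°, in line with the second mark at about −120°. The tall can is untouched and the robot is clear.

```bash
python3 -c "
from plant import bot
print(bot.sign_off())"
```

```text
the job is handed in; nothing more can be done
None
```

The low, wide can is unlocked: its cap has sprung up with the pointer at the second mark, the tall can was not touched, and the job was handed in at about 7 s.

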